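Prise open the fittings case and hold its tray up level

TASK

Use the flat-bladed knife to open the grey case: put its blade through the slot under the blue lid's front edge, lever the lid up until it leans back past upright (touch the lid only with the knife, not with the gripper), then lay the knife flat back on its black mat. Then take the white tray in the case by its yellow handle, lift it straight up, level all the way and with both fittings in it, until its underside is at least 4 cm above the case's rim, and finish while still holding it there, steady and level, over the case. Leave the other things on the bench where they are.

Things in the scene. Friction and masses are not known exactly. Their poses are not given: they have to be found in the camera images.
- case: grey plastic box fixed to the bench, 180 (x, depth) x 220 (y, width) x 110 mm high, walls 5 mm, floor 6 mm. Origin at the centre of its underside; +x from its front wall (robot side) to its far wall, +y along the front to the left, z up
- case_slot (a point): middle of the slot in the case's front wall, on its outer face, 102 mm above the bench. The slot is 80 mm wide (y) and 16 mm high (94 to 110 mm above the bench), just under the closed lid. Axes as the case's. Nothing stands in the first 60 mm behind the slot at its height
- lid_hinge (a point): middle of the lid's hinge line, at the top of the case's far wall, 180 mm from the slot along +x and 110 mm above the bench; axes as the case's, the hinge line lies along y
- lid (a joint): opening angle of the blue lid (180 x 220 x 5 mm, 0.12 kg): 0 closed, 1.57 upright, stop at 1.9 leaning back away from the robot; starts at up to 0.03. Its stiff hinge stays where it is left; lifting takes about 2 N at 135 mm from the hinge. The lid's underside lies in the plane through the hinge line
- knife_grip (a point): grip point of the knife, about its balance point, 22 mm above its underside. It lies along its own x: wooden handle 115 long x 20 wide (y) x 34 mm high, from 85 mm behind this point to 30 mm ahead (+x); then a steel blade 95 long x 32 wide x 3 mm thick, level with the handle's underside, pointing to +x. 0.12 to 0.2 kg. z up
- knife_tip (a point): middle of the blade's end edge, half-way through its thickness: 125 mm ahead (+x) of the grip point and 20.5 mm below it; axes as the knife's
- mat: black rubber mat fixed to the bench, 270 (x) x 150 (y) x 3 mm; the knife starts on it and goes back on it; origin at the centre of its underside
- tray_grip (a point): centre of the white tray's yellow handle bar: 16 (x) x 100 (y) x 18 mm high, centre 79 mm above the tray's underside, at the start 85 mm above the bench. Tray 130 (x) x 160 (y) mm, rims 26 mm, with an upright 5 mm web along y under the bar; stands loose on the case's floor, x and y about as the case's, z up. With its fittings about 0.5 kg
- fitting0_c (a point): centre (half-way up) of the steel fitting standing in the tray's front compartment, 45 mm across x 36 mm high
- fitting1_c (a point): centre (half-way up) of the brass fitting in the tray's far compartment, 45 mm across x 36 mm high
- coupling: bystander: steel pipe coupling standing on the cardboard, 60 mm across, 45 high; origin under its centre
- wrench: bystander: wrench, 170 mm long, lying along its x on the cardboard; origin under its centre
- jar: bystander: jar with white cap, 64 mm across, 85 high; origin under its centre
- flange: bystander: steel flange with a stub, 84 mm across, 32 high; origin under its centre
- tape: bystander: green ring of tape lying flat, 70 mm across, 25 high; origin under its centre
- reducer: bystander: aluminium pipe reducer, 60 mm across, 55 high; origin under its centre
Things that resemble listed ones, but are neither listed nor needed, are in the scene too. Leave any orange look-alike of the part that bears knife_grip alone.

How it is judged (in metres and radians):
On the way, in this order (a step that is already met when the one before it is completed fails the run):
1. the held knife is levering the lid up (open past 0.25 rad, the knife touching it) (value of joint lid above 0.25 rad and contact force between knife and lid above 0.1 N and contact force between the fingers and knife above 1 N), for 0.06 s.
2. the lid is open past upright (more than 1.55 rad) (value of joint lid above 1.55 rad), for 0.2 s.
3. the knife lies flat on its mat, let go, lid still open (x of knife_grip in the frame of mat between -0.135 and 0.135 m and y of knife_grip in the frame of mat between -0.075 and 0.075 m and height (world z) of knife_grip below 0.036 m and angle between knife_grip's own z axis and vertical below 0.15 rad and contact force between the fingers and knife below 0.05 N and linear speed of knife below 0.03 m/s and value of joint lid above 1.55 rad), for 0.2 s.
At the end, for the whole second after the job is handed in: tray held by the fingers alone over the case, bar centre over 220 mm above the bench, within 7 degrees of level, at rest, both fittings in it; lid open past 1.55 rad; knife flat on the mat, let go (all of step 3 and height (world z) of tray_grip above 0.22 m and angle between tray_grip's own z axis and vertical below 0.12 rad and linear speed of tray below 0.02 m/s and angular speed of tray below 0.15 rad/s and horizontal distance between tray_grip and lid_hinge below 0.17 m and x of lid_hinge in the frame of tray_grip above 0.02 m and contact force between the fingers and tray above 2 N and contact force between tray and case below 0.05 N and x of fitting0_c in the frame of tray_grip between -0.065 and 0.065 m and y of fitting0_c in the frame of tray_grip between -0.08 and 0.08 m and z of fitting0_c in the frame of tray_grip between -0.075 and -0.03 m and x of fitting1_c in the frame of tray_grip between -0.065 and 0.065 m and y of fitting1_c in the frame of tray_grip between -0.08 and 0.08 m and z of fitting1_c in the frame of tray_grip between -0.075 and -0.03 m); the arm keeps its last pose, push and grip.
It fails at once if the gripper or arm pushes on the lid (more than 2 N) (contact force between any of the fingers, the arm and lid above 2 N).
It fails at once if the tray tips more than 0.3 rad (angle between tray_grip's own z axis and vertical above 0.3 rad).
It fails at once if a bystander is moved more than 30 mm (distance of any of coupling, wrench, jar, flange, tape, reducer from where it was at the start of the episode above 0.03 m).
It also fails if it takes over 67 s, if anything falls off the work surface, if the arm or the gripper's body presses on something with over 40 N, if the wrist force passes 120 N, or if a joint passes its speed limit or range.

ROBOT

A 6-joint arm with a two-finger parallel gripper is mounted at the origin on the work surface. World frame = base frame: x ahead of the robot, y to its left, z up, the work surface at z = 0. Lengths are in mm, angles in rad, forces in N, time in s.
With the tool pointing down it reaches from about 325 to 875 mm from the base axis. Payload 4.4 kg.
Tool frame: the origin (TCP) lies on the centre line of the jaws, within the pads' length; the fingertips stand ahead of it and the grasp point (between the pads) lies 6 mm ahead of it (ctrl.tcp_to_tips is the z of the fingertips in the tool frame, in mm); z points along the fingers, y is the direction in which the jaws open and shut (so a half turn about z gives the same grasp; the last joint's range is limited). The gripper opens to 85 mm and grips with 20 to 120 N. Pads are 22 mm wide; open, the fingers measure 114 mm over their backs; the gripper's body (76 mm by 85 mm) begins 54 mm behind the grasp point. The pads swing forward as they close: fully open they stand 13 mm farther back than shut.
Start: joints at [-1.494, 0.207, 1.542, -0, 1.393, -0.15], TCP at [129.282, -560.28, 256.282] pointing down, gripper open.
Joint ranges: [-2.73, 2.73], [-0.86, 2.22], [0.23, 2.46], [-1.11, 4.25], [0.08, 2.63], [-2.82, 2.82]. Speed limits (rad/s): [2.79, 2.79, 3.14, 3.14, 3.14, 3.14].

INTERFACE

Orientations are given as a 3x3 rotation matrix whose columns are the frame's x, y, z axes.
In Python, from plant import ctrl, sensors, optics gives the robot as it stands. Calls block until the motion is done:
- ctrl.move_ptp(position, orientation): joint-space move of the TCP to a pose.
- ctrl.move_l(position, rot=None, vel=150, threshold=None): straight line of the TCP; rot=None keeps the orientation; vel is the mean speed in mm/s. With threshold (N) it stops when the force on the tool has changed by that much, and returns True; else False.
- ctrl.set_joints(angles): joint-space move.
- ctrl.gripper_to(opening, force=None): finger opening in mm; force is the grip in N (None keeps the last); returns when the fingers have stopped.
- ctrl.hold(seconds).
- ctrl.solve_ik(position, orientation): joint angles nearest the present ones, or None.
- sensors.read_state(): the state.
- optics.grab_frame(name): name is "side" or "top" or "wrist"; returns (picture, depth): 400x640x3 uint8, red, green, blue; 400x640 float32, mm along the optical axis (not along the pixel's ray), 0 where there is no reading.
- optics.camera_params(name): a dict with "mtx" (3x3 intrinsics, pixels), "R" (3x3) and "t" (3): a world point X has camera coordinates R X + t; the wrist camera has in their place "T_tool_cam" (4x4, takes a point from camera to tool coordinates, whose origin is the TCP and whose axes are the flange's). Camera axes: x right, y down, z forward; pixel columns grow to the right and rows downward; lengths in mm; the calibration is good to about 2 mm. The wrist camera is an equidistant fisheye: a pixel r from the principal point sees the ray r / f radians off the axis. A picture is of the moment at which its call begins: read the wrist's pose just before it. camera_params takes no time and is no camera call.
A pose or a line that the arm cannot do raises ctrl.MotionError and nothing moves.
- ctrl.finish_job(): hands the job in, once; it reports no verdict.
The state is a dict: "t": time; "q": joint angles; "qvel": joint speeds; "tau": joint torques, N m; "eef_pos": TCP position; "eef_rot": TCP orientation; "force": force on the tool from outside, world axes, zero at the start; "wrist_torque": the same for the moment, N m; "grip_width": finger opening in mm.
Only numpy, scipy, OpenCV 4.12 (cv2) and the standard library are available. Lean on these libraries where they do the work, as an engineer would, in place of code of your own. Each camera call takes 0.05 s, during which the arm holds its last target.

## Working session

There is one attempt and no reset: what is moved stays moved. The work goes in short steps, each a Python script; the robot and the scene stay as the last script left them, time stands still between calls to the robot, and variables do not carry over. Pictures are saved under pics/ and viewed, and the job is handed in when it is done.

```bash
ls; mkdir -p pics
cat > h.py <<'E'
import numpy as np, cv2
from plant import ctrl, sensors, optics
def save(name, out, crop=None, scale=1):
    im,d=optics.grab_frame(name)
    cv2.imwrite('pics/'+out+'.png', cv2.cvtColor(im,cv2.COLOR_RGB2BGR)); np.save('pics/'+out+'_d.npy',d)
    return im,d
def cloud(name,d):
    p=optics.camera_params(name); K=p['mtx'];v,u=np.mgrid[0:d.shape[0],0:d.shape[1]]
    X=np.stack([(u-K[0,2])/K[0,0]*d,(v-K[1,2])/K[1,1]*d,d],-1)
    W=(X-np.array(p['t']).ravel())@np.array(p['R'])
    W[d<=0]=np.nan
    return W
E
python3 - <<'E'
from h import *
for n in('side','top','wrist'):
    save(n,n+'0')
s=sensors.read_state();print(s['t'],s['q'],s['grip_width'],ctrl.tcp_to_tips)
for n in('side','top','wrist'):print(n,optics.camera_params(n))
E
```

```text
pics
0.15 [-1.49450759e+00  2.07252542e-01  1.54263542e+00  1.17463602e-05
  1.39351804e+00 -1.50483319e-01] 85.23103664102224 25.0
side {'mtx': array([[409.24982421,   0.        , 321.06280258],
       [  0.        , 409.24982421, 204.26551633],
       [  0.        ,   0.        ,   1.        ]]), 'R': array([[-0.78385307, -0.6209456 , -0.00096439],
       [-0.46012514,  0.58188224, -0.6705952 ],
       [ 0.4169643 , -0.52520437, -0.74182285]]), 't': array([ 338.7912098 ,  301.13342837, 1029.69385955])}
top {'mtx': array([[464.26929841,   0.        , 317.60042197],
       [  0.        , 464.26929841, 198.10434526],
       [  0.        ,   0.        ,   1.        ]]), 'R': array([[ 0.01356795, -0.99970048,  0.02036825],
       [-0.9824769 , -0.01711561, -0.18559684],
       [ 0.18588987, -0.01749317, -0.98241485]]), 't': array([ -37.14362017,  490.87767004, 1347.82960261])}
wrist {'mtx': array([[309.70691629,   0.        , 319.13989885],
       [  0.        , 309.70691629, 203.95717131],
       [  0.        ,   0.        ,   1.        ]]), 'T_tool_cam': array([[ 7.77471339e-04, -9.48054760e-01, -3.18106221e-01,
         8.18994041e+01],
       [ 9.99999500e-01,  5.37073019e-04,  8.43417390e-04,
         5.76389945e-01],
       [-6.28759603e-04, -3.18106717e-01,  9.48054704e-01,
        -1.17585307e+02],
       [ 0.00000000e+00,  0.00000000e+00,  0.00000000e+00,
         1.00000000e+00]])}
```

View pics/top0.png

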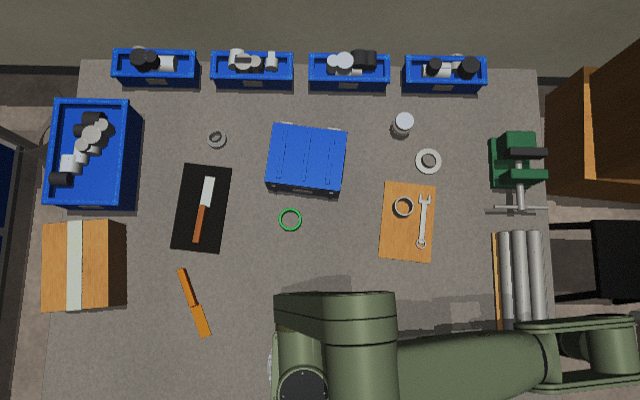

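View pics/side0.png

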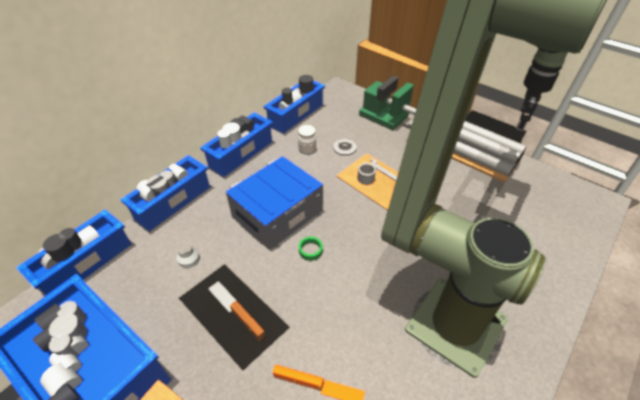

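View pics/wrist0.png

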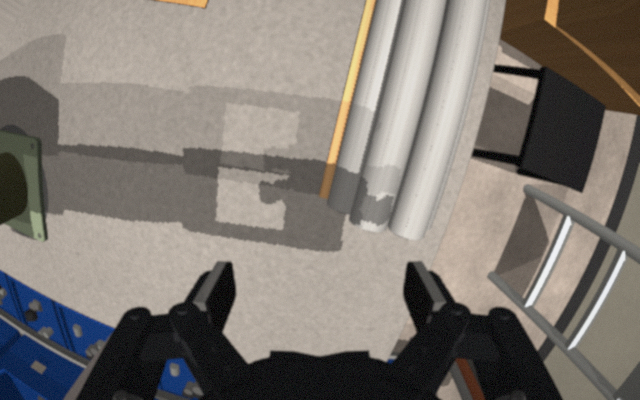

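The top view shows the knife with a wooden handle and steel blade on the black mat, at (202,210). An all-orange look-alike lies off the mat at (195,303). The case with its blue lid is at (306,158), and its front is at row ~190. The mat knife is the one meant: it has a steel blade and lies on the mat. Next I'll confirm that in a crop and measure.

```bash
cat > /tmp/a.py <<'E'
from h import *
im=cv2.imread('pics/top0.png');d=np.load('pics/top0_d.npy');W=cloud('top',d)
crop=im[155:265,160:350];cv2.imwrite('pics/crop0.png',cv2.resize(crop,None,fx=4,fy=4,interpolation=cv2.INTER_CUBIC))
b,g,r=[im[...,i].astype(int) for i in range(3)]
v,u=np.mgrid[0:400,0:640]
reg=(u>165)&(u<240)&(v>155)&(v<260)
mat=reg&(r<45)&(g<45)&(b<45)
h=reg&(r>100)&(b<90)&(r-b>60)
bl=reg&(r>150)&(b>150)&(u>195)&(u<220)&(v>170)&(v<212)
def rect(m,W):
    P=W[m];P=P[~np.isnan(P[:,0])]
    c,s,a=cv2.minAreaRect(P[:,:2].astype(np.float32));print(len(P),'c',c,'size',s,'ang',a,'z med',np.median(P[:,2]),np.percentile(P[:,2],[5,95]));return P
print('mat');rect(mat,W);print('handle');rect(h,W);print('blade');rect(bl,W)
lid=(u>255)&(u<355)&(v>115)&(v<200)&(b>110)&(b-r>70)
print('lid');P=rect(lid,W)
A=np.c_[P[:,:2],np.ones(len(P))];print('plane',np.linalg.lstsq(A,P[:,2],rcond=None)[0])
gr=reg=(u>255)&(u<355)&(v>178)&(v<205)&~lid
for vv in range(180,206,2):print(vv,[tuple(np.round(W[vv,uu]).astype(int)) for uu in (275,295,315,335)])
E
python3 /tmp/a.py
```

```text
mat
3564 c (465.030029296875, 326.6224365234375) size (150.97706604003906, 268.26324462890625) ang 84.08174133300781 z med 2.7942479766523833 [-2.17484658  8.02317364]
handle
231 c (410.6121826171875, 324.70391845703125) size (18.96512794494629, 112.57027435302734) ang 82.74488067626953 z med 36.8720641950323 [32.19343873 41.36353023]
blade
282 c (515.1405639648438, 311.6430969238281) size (31.461483001708984, 91.12930297851562) ang 81.65923309326172 z med 5.5050096424406085 [ 1.12702914 10.03506294]
lid
4502 c (621.70654296875, 5.4447784423828125) size (219.6096954345703, 220.90823364257812) ang 83.62592315673828 z med 116.19050015139587 [111.56978655 121.18080615]
plane [-2.15330197e-02  2.61436605e-03  1.29006718e+02]
180 [(np.int64(529), np.int64(95), np.int64(114)), (np.int64(529), np.int64(37), np.int64(119)), (np.int64(530), np.int64(-20), np.int64(121)), (np.int64(531), np.int64(-77), np.int64(121))]
182 [(np.int64(522), np.int64(94), np.int64(120)), (np.int64(524), np.int64(37), np.int64(118)), (np.int64(525), np.int64(-20), np.int64(118)), (np.int64(527), np.int64(-78), np.
[... 1375 characters left out ...]
4(1)), (np.int64(499), np.int64(40), np.int64(-1)), (np.int64(500), np.int64(-22), np.int64(0)), (np.int64(500), np.int64(-84), np.int64(6))]
200 [(np.int64(492), np.int64(101), np.int64(2)), (np.int64(493), np.int64(40), np.int64(2)), (np.int64(495), np.int64(-22), np.int64(-4)), (np.int64(495), np.int64(-85), np.int64(-1))]
202 [(np.int64(485), np.int64(101), np.int64(4)), (np.int64(487), np.int64(40), np.int64(-2)), (np.int64(487), np.int64(-22), np.int64(5)), (np.int64(489), np.int64(-85), np.int64(-3))]
204 [(np.int64(479), np.int64(101), np.int64(3)), (np.int64(481), np.int64(39), np.int64(-1)), (np.int64(482), np.int64(-23), np.int64(-3)), (np.int64(484), np.int64(-85), np.int64(-7))]
```

View pics/crop0.png

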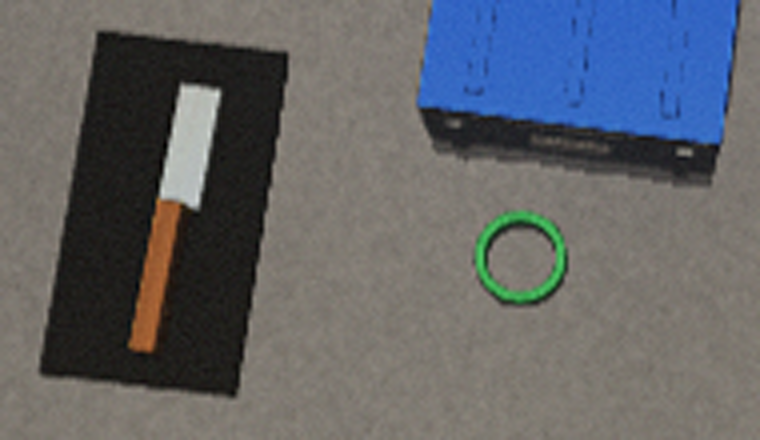

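The crop confirms it: wooden handle and steel blade on the black mat. Next I'll fit the case more robustly using both cameras.

```bash
cat > /tmp/b.py <<'E'
from h import *
for n,box in(('top',(255,355,105,200)),('side',(220,335,150,245))):
    im=cv2.imread(f'pics/{n}0.png');d=np.load(f'pics/{n}0_d.npy');W=cloud(n,d)
    b,g,r=[im[...,i].astype(int) for i in range(3)];v,u=np.mgrid[0:400,0:640]
    m=(u>box[0])&(u<box[1])&(v>box[2])&(v<box[3])&(b>100)&(b-r>60)&(W[...,2]>95)&(W[...,2]<135)
    n8,lab,st,_=cv2.connectedComponentsWithStats(m.astype(np.uint8));m=lab==1+np.argmax(st[1:,4])
    m=cv2.morphologyEx(m.astype(np.uint8),cv2.MORPH_OPEN,np.ones((3,3)))>0
    # intersect pixel rays with lid plane: use contour, z=115
    p=optics.camera_params(n);K=p['mtx'];R=p['R'];t=p['t'];C=-R.T@t
    P=W[m];pl=np.linalg.lstsq(np.c_[P[:,:2],np.ones(len(P))],P[:,2],rcond=None)[0]
    uu,vv=u[m],v[m];D=np.c_[(uu-K[0,2])/K[0,0],(vv-K[1,2])/K[1,1],np.ones(len(uu))]@R
    s=(C@np.r_[pl[:2],-1]+pl[2])/-(D@np.r_[pl[:2],-1]);Q=C+D*s[:,None]
    rc=cv2.minAreaRect(Q[:,:2].astype(np.float32))
    print(n,m.sum(),'plane',pl,rc);print(cv2.boxPoints(rc))
E
python3 /tmp/b.py; python3 -c "
from h import *
s=sensors.read_state();print(s['eef_rot'])"
```

```text
top 4483 plane [-1.05372357e-02  1.29907864e-03  1.22638262e+02] ((601.8522338867188, 7.5060577392578125), (219.44151306152344, 180.25674438476562), 83.54875183105469)
[[ 499.96658   -91.39331 ]
 [ 679.0819   -111.64655 ]
 [ 703.7379    106.405426]
 [ 524.62256   126.65867 ]]
side 3411 plane [-1.27742202e-02 -6.77342467e-04  1.23967373e+02] ((599.4526977539062, 8.199447631835938), (222.77447509765625, 184.35646057128906), 83.39083862304688)
[[ 495.06683  -91.83821]
 [ 678.1981  -113.0569 ]
 [ 703.83856  108.23711]
 [ 520.7073   129.4558 ]]
[[ 9.74397705e-01  2.24831262e-01 -1.26674954e-04]
 [ 2.24831119e-01 -9.74396067e-01  1.80895102e-03]
 [ 2.83277165e-04 -1.79111820e-03 -9.99998356e-01]]
```

```bash
cat >> h.py <<'E'
def Rz(yaw,pitch=0):
    # tool x along yaw, z down; pitch>0: tip of +x raised
    c,s=np.cos(yaw),np.sin(yaw)
    R=np.array([[c,s,0],[s,-c,0],[0,0,-1.]])
    if pitch:
        Ry=np.array([[np.cos(pitch),0,np.sin(pitch)],[0,1,0],[-np.sin(pitch),0,np.cos(pitch)]])
        R=R@Ry
    return R
KG=np.array([438.,321.3]);KY=-0.124
CY=-0.1135;CA=np.array([np.cos(CY),np.sin(CY)]);CC=np.array([601.,7.8]);SLOT=CC-90*CA;HINGE=CC+90*CA
def st():
    s=sensors.read_state();print('t',s['t'],'pos',np.round(s['eef_pos'],1),'q',np.round(s['q'],2),'w',round(s['grip_width'],1),'F',np.round(s['force'],1));return s
E
python3 - <<'E'
from h import *
p=np.r_[KG,200]
print(ctrl.solve_ik(p,Rz(KY)))
for x,z in((-75,128),(-75,128)): print(ctrl.solve_ik(np.r_[SLOT-75*CA,z],Rz(CY)))
print(ctrl.solve_ik(np.r_[HINGE-90*CA,260],Rz(CY)))
print(ctrl.solve_ik(np.r_[CC,92],Rz(CY+np.pi/2)),ctrl.solve_ik(np.r_[CC,92],Rz(CY-np.pi/2)))
ctrl.move_ptp(p,Rz(KY)); st()
ctrl.gripper_to(60)
save('wrist','w1'); save('top','t1')
E
```

```text
[ 4.73537467e-01  1.92911979e-01  1.67948855e+00 -4.44089210e-16
  1.26919213e+00  2.16833379e+00]
[-1.37630180e-01  7.10204649e-02  1.98826560e+00 -4.44089210e-16
  1.08230659e+00  1.54666615e+00]
[-1.37630180e-01  7.10204649e-02  1.98826560e+00 -4.44089210e-16
  1.08230659e+00  1.54666615e+00]
[-1.30934138e-01  2.58439343e-01  1.47046730e+00 -4.44089210e-16
  1.41268601e+00  1.55336219e+00]
[-1.30934138e-01  4.38493172e-01  1.60601991e+00 -4.44089210e-16
  1.09707958e+00 -1.74341378e-02] None
t 3.4167 pos [438.5 320.8 200.1] q [ 0.47  0.19  1.68 -0.    1.27  2.17] w 85.1 F [ 0.2  0.5 -0.9]
```

View pics/w1.png

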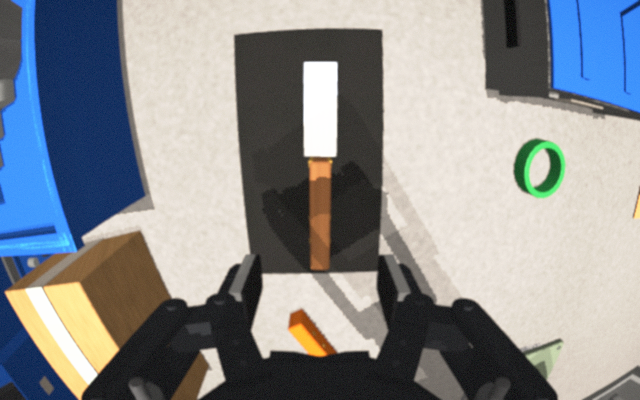

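The wrist view shows the knife along the jaw centre line, with its handle at (320,215) and the blade pointing ahead. Now I'll grasp it.

Run:
```python
from h import *
ctrl.move_l(np.r_[KG,70],vel=200)
ctrl.move_l(np.r_[KG,32.5],vel=60,threshold=15); st()
ctrl.gripper_to(10,force=100); st()
ctrl.move_l(np.r_[KG,190],vel=120); st()
save('side','s2'); save('wrist','w2')
```

```text
t 5.4667 pos [438.1 321.3  32.4] q [ 0.47  0.43  1.78 -0.    0.93  2.17] w 59.7 F [-1.1  1.  -0.2]
t 5.9167 pos [438.6 321.7  33.2] q [0.47 0.43 1.77 0.   0.93 2.17] w 18.5 F [-0.4  0.4  2.9]
t 7.3833 pos [437.4 320.9 188.9] q [ 0.47  0.2   1.69 -0.    1.25  2.17] w 18.3 F [ 0.9  0.4 -1.1]
```

View pics/s2.png

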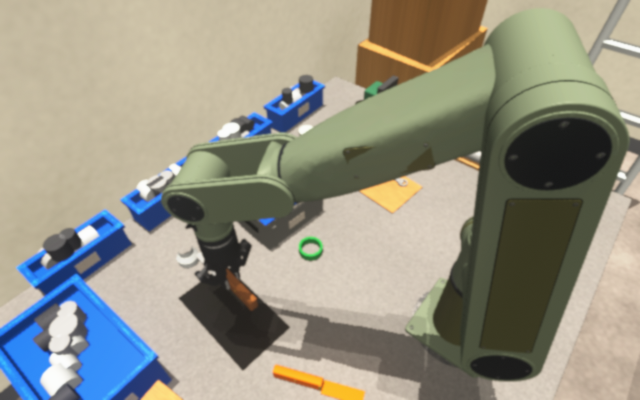

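View pics/w2.png

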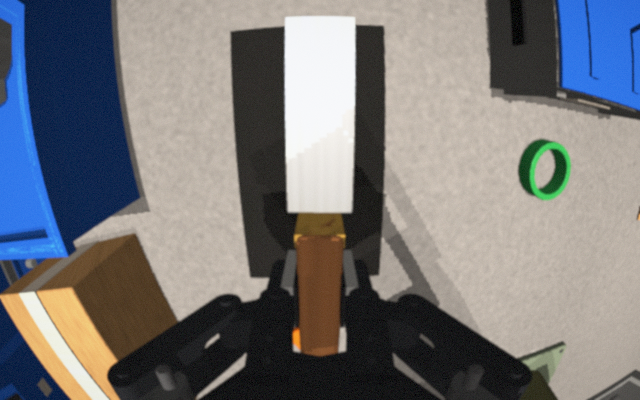

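The knife is held, with the blade straight ahead and its tip edge at (320,16). I'll measure the blade in the tool frame from wrist depth.

```bash
cat >> h.py <<'E'
def wcloud(d):
    p=optics.camera_params('wrist');K=p['mtx'];T=p['T_tool_cam'];v,u=np.mgrid[0:400,0:640]
    x=(u-K[0,2])/K[0,0];y=(v-K[1,2])/K[1,1];r=np.hypot(x,y);r=np.maximum(r,1e-9)
    k=np.tan(np.minimum(r,1.5))/r
    X=np.stack([x*k*d,y*k*d,d],-1);X[d<=0]=np.nan
    return X@T[:3,:3].T+T[:3,3]
E
python3 - <<'E'
from h import *
d=np.load('pics/w2_d.npy');T=wcloud(d)
for v in (10,18,20,30,60,100,150,200): print(v,[np.round(T[v,u],0) for u in (292,320,348)])
m=np.zeros((400,640),bool);m[22:205,292:348]=1;P=T[m];P=P[(P[:,2]>0)&(P[:,2]<60)]
print(len(P),np.linalg.lstsq(np.c_[P[:,:2],np.ones(len(P))],P[:,2],rcond=None)[0],P.min(0),P.max(0))
E
```

```text
10 [array([178., -26., 188.]), array([178.,   1., 188.]), array([178.,  29., 187.])]
18 [array([124., -12.,  28.]), array([123.,   1.,  28.]), array([124.,  14.,  29.])]
20 [array([122., -12.,  27.]), array([122.,   1.,  27.]), array([123.,  14.,  30.])]
30 [array([117., -12.,  26.]), array([117.,   1.,  27.]), array([117.,  14.,  27.])]
60 [array([103., -12.,  27.]), array([103.,   1.,  28.]), array([103.,  14.,  27.])]
100 [array([ 84., -12.,  28.]), array([84.,  1., 27.]), array([84., 14., 28.])]
150 [array([ 60., -12.,  27.]), array([60.,  1., 26.]), array([60., 14., 27.])]
200 [array([ 36., -13.,  27.]), array([36.,  1., 27.]), array([36., 15., 27.])]
10208 [3.24285994e-04 5.79471228e-05 2.72483781e+01] [ 33.06853639 -12.78597304  24.85172192] [121.82277755  14.54109231  29.86743907]
```

Run:
```python
from h import *
R=Rz(CY)
pre=SLOT-150*CA
print(ctrl.solve_ik(np.r_[pre,130],R))
try:
    ctrl.move_l(np.r_[pre,185],R,vel=200)
except ctrl.MotionError as e:
    print(e); ctrl.move_ptp(np.r_[pre,185],R)
ctrl.move_l(np.r_[pre,129.7],vel=150); st()
save('top','t3');save('side','s3');save('wrist','w3')
```

```text
[-1.42740574e-01 -1.00439220e-01  2.15182565e+00 -4.44089210e-16
  1.09020623e+00  1.54155575e+00]
t 9.6333 pos [362.7  35.3 129.8] q [-0.14 -0.1   2.15  0.    1.09  1.54] w 18.4 F [ 0.1  1.  -1.1]
```

View pics/w3.png

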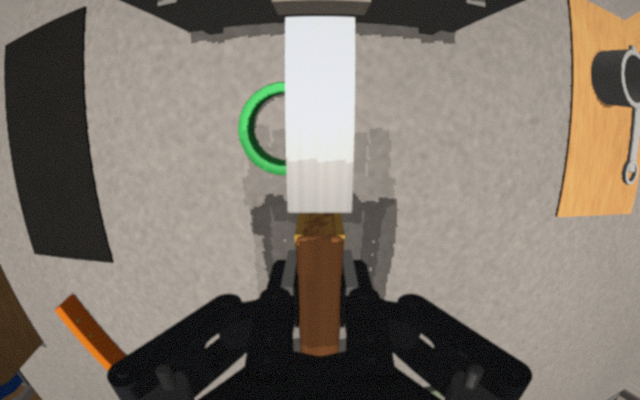

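View pics/s3.png

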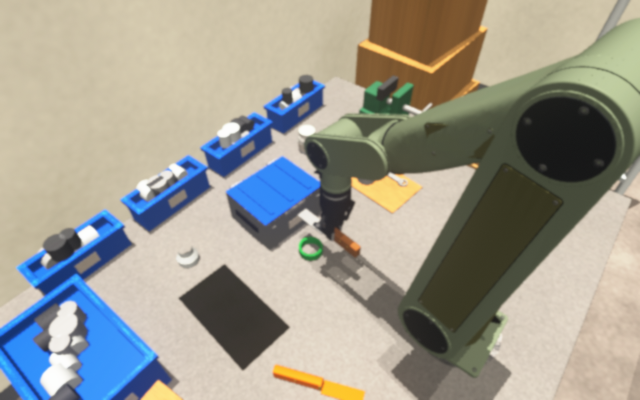

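Run:
```python
from h import *
a=cv2.imread('pics/s0.png') if 0 else cv2.imread('pics/side0.png')
b=cv2.imread('pics/s3.png')
f=lambda i:cv2.resize(i[150:250,220:345],None,fx=3,fy=3,interpolation=cv2.INTER_CUBIC)
w=cv2.resize(cv2.imread('pics/w3.png')[0:45,180:460],(750,120),interpolation=cv2.INTER_CUBIC)
cv2.imwrite('pics/c3.png',np.vstack([np.hstack([f(a),f(b)]),w]))
p=optics.camera_params('side');K=p['mtx']
for q,n in((np.r_[SLOT,102],'slot'),(np.r_[CC+110*np.array([-CA[1],CA[0]]),60],'left'),(np.r_[SLOT,0],'slotbottom')):
    c=p['R']@q+p['t'];print(n,K@c/c[2])
```

```text
slot [295.09070078 207.02669235   1.        ]
left [246.52007352 220.491505     1.        ]
slotbottom [296.71645867 229.55027151   1.        ]
```

View pics/c3.png

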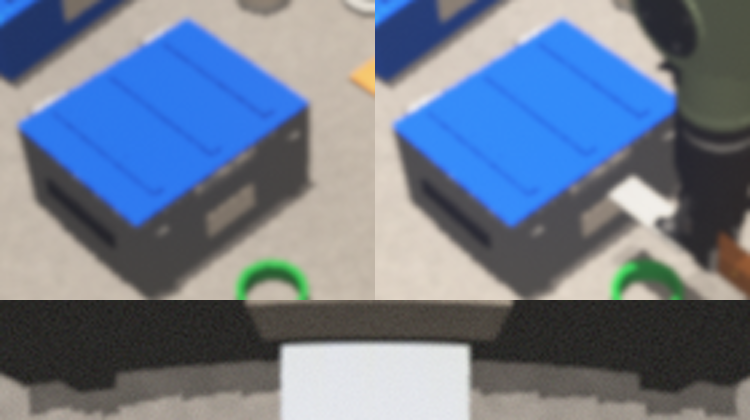

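The front face has the slot right under the lid, above the label. The dark recess is only on the left side wall. I'll insert now.

Run:
```python
from h import *
hit=ctrl.move_l(np.r_[SLOT-75*CA,129.7],vel=70,threshold=8); print(hit); s=st()
g=np.dot(np.array(s['eef_pos'])[:2]-SLOT,CA); print('grip x rel slot',g,'tip depth',g+125)
save('side','s4');save('top','t4')
i=cv2.imread('pics/s4.png');cv2.imwrite('pics/s4c.png',cv2.resize(i[120:280,200:400],None,fx=4,fy=3.7))
```

```text
False
t 11.0083 pos [436.5  26.6 129.5] q [-0.14  0.07  1.99 -0.    1.09  1.55] w 18.6 F [-0.5  0.1 -2.6]
grip x rel slot -75.57995065839079 tip depth 49.420049341609214
```

View pics/s4c.png

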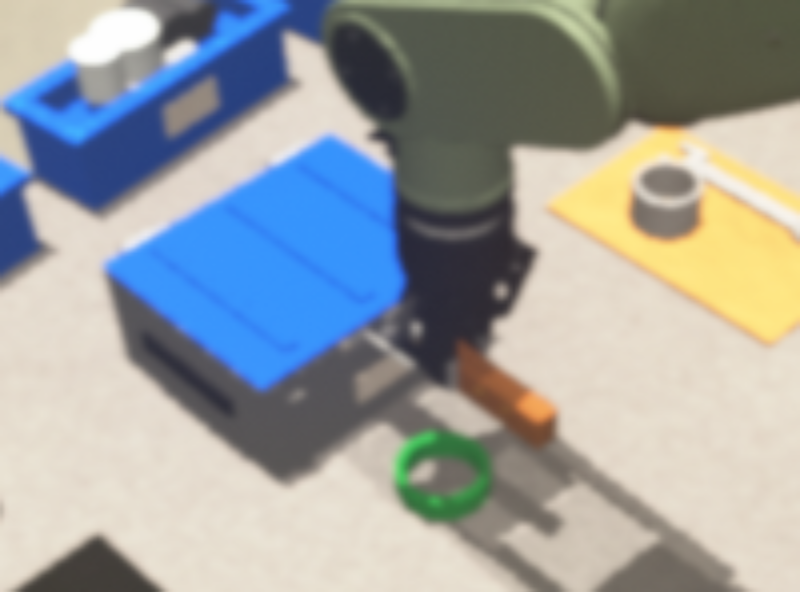

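```bash
cat >> h.py <<'E'
def arc(th,s=130.):
    return np.r_[HINGE+CA*(-s*np.cos(th)-125),110+s*np.sin(th)+27.2]
E
python3 - <<'E'
from h import *
for th in (0.1,0.25,0.4): ctrl.move_l(arc(th),vel=60); s=st()
save('side','s5');save('wrist','w5')
i=cv2.imread('pics/s5.png');cv2.imwrite('pics/s5c.png',np.hstack([cv2.resize(i[120:280,200:400],(400,320)),cv2.resize(cv2.imread('pics/w5.png'),(400,320))]))
E
```

```text
t 11.6 pos [438.5  26.3 150.9] q [-0.14  0.04  1.97  0.    1.13  1.55] w 18.7 F [-0.1  0.3 -1.3]
t 12.075 pos [441.9  25.9 170.1] q [-0.14  0.02  1.94  0.    1.18  1.55] w 18.1 F [ 0.8  0.3 -1.4]
t 12.55 pos [448.2  25.2 188.6] q [-0.14  0.    1.91  0.    1.22  1.55] w 18.3 F [ 0.6  0.7 -1.7]
```

View pics/s5c.png

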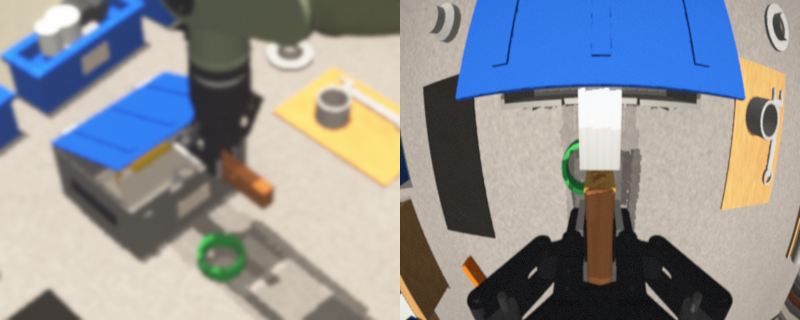

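The lid is rising on the blade and the yellow handle is already visible inside, so I'll continue.

Run:
```python
from h import *
for th in (0.6,0.8,1.0,1.2,1.4,1.55,1.68): ctrl.move_l(arc(th),vel=80); s=st()
save('side','s6');save('wrist','w6')
i=cv2.imread('pics/s6.png');cv2.imwrite('pics/s6c.png',np.hstack([cv2.resize(i[80:280,180:430],(400,320)),cv2.resize(cv2.imread('pics/w6.png'),(400,320))]))
```

```text
t 13.125 pos [460.9  23.7 211.6] q [-0.14  0.    1.86  0.    1.27  1.55] w 18.5 F [ 0.4 -0.2 -1.4]
t 13.6 pos [476.8  21.9 230.8] q [-0.14  0.02  1.8  -0.    1.32  1.55] w 18.4 F [ 0.1 -0.  -1.4]
t 14.075 pos [496.7  19.6 246.6] q [-0.13  0.05  1.74 -0.    1.35  1.55] w 18.7 F [ 0.3  0.2 -1.2]
t 14.55 pos [519.6  17.  258.3] q [-0.13  0.09  1.67 -0.    1.38  1.55] w 18.1 F [ 0.6 -1.  -0.8]
t 15.025 pos [544.3  14.2 265.2] q [-0.13  0.13  1.61 -0.    1.4   1.55] w 18.9 F [-0.4 -0.6 -1.4]
t 15.4167 pos [563.6  12.  267.1] q [-0.13  0.17  1.56 -0.    1.41  1.55] w 18.2 F [ 0.1  0.1 -1.4]
t 15.775 pos [580.4  10.1 266.3] q [-0.13  0.21  1.52 -0.    1.42  1.55] w 18.7 F [-0.1 -0.1 -1.1]
```

View pics/s6c.png

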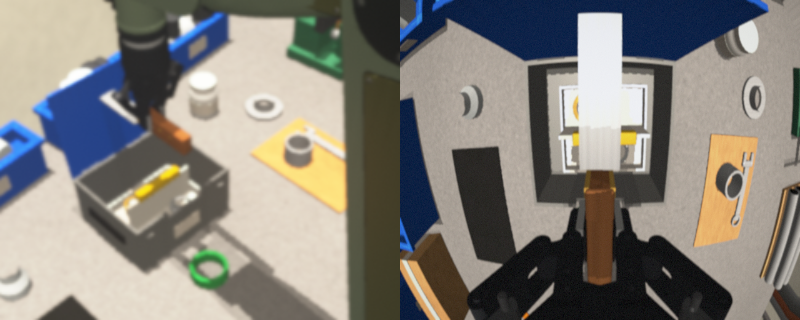

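Run:
```python
from h import *
ctrl.move_l(arc(1.79),vel=60); s=st(); ctrl.hold(0.2)
b=arc(1.79); back=np.r_[b[:2]-60*CA,b[2]]
ctrl.move_l(back,vel=150); s=st()
save('side','s7');save('wrist','w7');save('top','t7')
T=wcloud(np.load('pics/w7_d.npy'));R=np.array(s['eef_rot']);W=T@R.T+np.array(s['eef_pos'])
i=cv2.imread('pics/w7.png').astype(int);m=(i[...,0]-i[...,2]>40)
L=np.stack([(W[...,:2]-HINGE)@CA,(W[...,:2]-HINGE)@np.array([-CA[1],CA[0]]),W[...,2]-110],-1)
m&=(abs(L[...,0])<90)&(abs(L[...,1])<100)&(L[...,2]>15)&(L[...,2]<190)
P=L[m];print(len(P));f=np.polyfit(P[:,2],P[:,0],1);print(f,'lid angle',np.pi/2+np.arctan(f[0]))
Wk=T;mm=np.zeros((400,640),bool);mm[22:205,292:348]=1;P=T[mm];P=P[(P[:,2]>0)&(P[:,2]<60)]
print('blade',len(P),np.linalg.lstsq(np.c_[P[:,:2],np.ones(len(P))],P[:,2],rcond=None)[0],P.max(0),P.min(0))
i=cv2.imread('pics/s7.png');cv2.imwrite('pics/s7c.png',np.hstack([cv2.resize(i[80:280,180:430],(400,320)),cv2.resize(cv2.imread('pics/w7.png'),(400,320))]))
```

```text
t 16.2667 pos [594.7   8.5 263.8] q [-0.13  0.24  1.48 -0.    1.42  1.55] w 18.6 F [ 0.4 -0.9 -0.3]
t 17.0167 pos [535.3  15.3 264.6] q [-0.13  0.11  1.63 -0.    1.39  1.55] w 18.8 F [-0.4  0.2 -1.4]
4145
[0.22040378 0.88219007] lid angle 1.7877317418367626
blade 10212 [ 7.17205619e-04 -1.50768922e-03  2.72095117e+01] [121.64330584  14.5342063   29.72569409] [ 32.93108911 -12.79022297  24.67491269]
```

View pics/s7c.png

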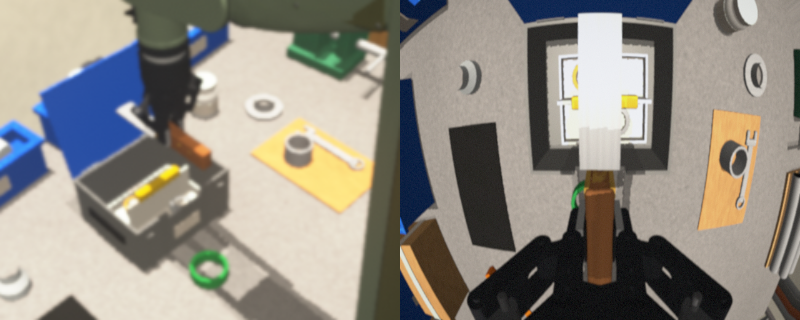

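The lid stands at 1.79 rad and the knife hasn't shifted in the grip. Returning the knife to the mat.

Run:
```python
from h import *
ctrl.move_l(np.r_[SLOT-110*CA+np.array([0,60]),250],Rz(CY),vel=250)
ctrl.move_l(np.r_[KG,130],Rz(KY),vel=250)
ctrl.move_l(np.r_[KG,45],vel=150)
print(ctrl.move_l(np.r_[KG,32.5],vel=25,threshold=5)); st()
ctrl.gripper_to(50); st()
ctrl.move_l(np.r_[KG,180],vel=200); s=st()
save('wrist','w8');save('top','t8')
T=wcloud(np.load('pics/w8_d.npy'));W=T@np.array(s['eef_rot']).T+np.array(s['eef_pos'])
for v in (80,120,150,200,240): print(v,np.round(W[v,320],0))
```

```text
True
t 20.3417 pos [438.1 321.4  33.2] q [0.47 0.43 1.77 0.   0.94 2.17] w 18.8 F [-0.7  0.2  3.3]
t 20.75 pos [436.8 320.7  32.1] q [ 0.47  0.43  1.78 -0.    0.94  2.17] w 50.2 F [-0.9  1.   0.4]
t 21.6417 pos [437.1 320.8 178.8] q [ 0.47  0.22  1.7  -0.    1.23  2.17] w 49.7 F [-0.3 -0.3 -1.2]
80 [540. 306.   6.]
120 [503. 311.   6.]
150 [474. 314.   6.]
200 [435. 319.  37.]
240 [397. 324.  37.]
```

View pics/w8.png

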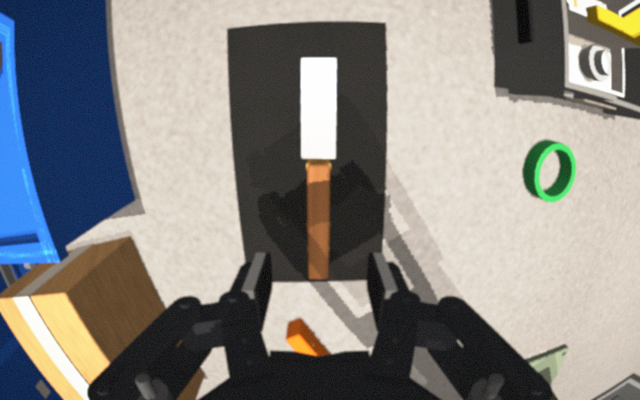

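View pics/t8.png

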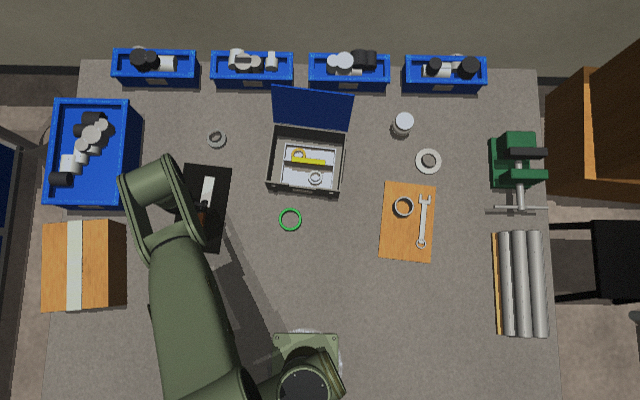

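The knife lies flat on the mat (blade top 6 mm, handle top 37 mm). The open case shows the yellow bar at (312,159), the brass fitting at (299,156) and the steel one at (316,177). Next I'll measure the bar.

```bash
cat > /tmp/c.py <<'E'
from h import *
im=cv2.imread('pics/t8.png');d=np.load('pics/t8_d.npy');W=cloud('top',d)
b,g,r=[im[...,i].astype(int) for i in range(3)];v,u=np.mgrid[0:400,0:640]
m=(u>268)&(u<345)&(v>130)&(v<190)&(r-b>80)&(g-b>60)&(W[...,2]>80)
P=W[m];print(len(P),cv2.minAreaRect(P[:,:2].astype(np.float32)),np.median(P[:,2]),np.median(P,0))
cv2.imwrite('pics/t8c.png',cv2.resize(im[80:200,250:370],None,fx=5,fy=5,interpolation=cv2.INTER_CUBIC))
E
python3 /tmp/c.py
```

```text
163 ((594.1622924804688, 2.0310325622558594), (97.77191162109375, 15.821292877197266), 83.92131805419922) 93.83021721333311 [594.15562383   1.07613566  93.83021721]
```

View pics/t8c.png

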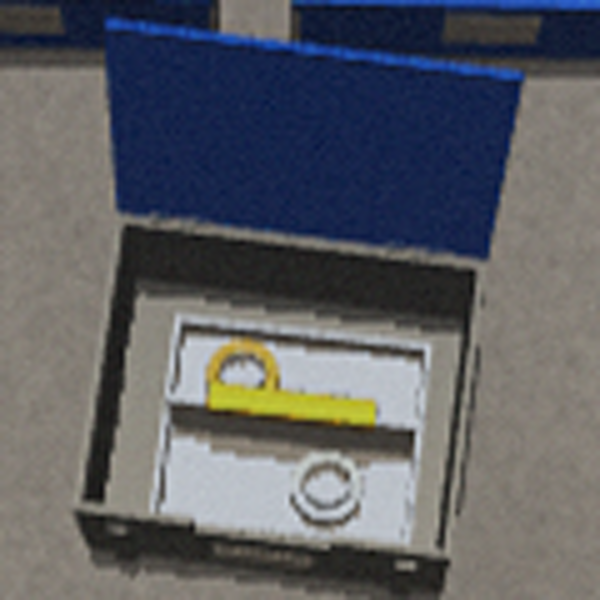

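Run:
```python
from h import *
B=np.array([594.2,1.8]);R=Rz(-0.108+np.pi/2)
ctrl.move_ptp(np.array([470,140,280.]),R); st()
ctrl.move_l(np.r_[B,230],vel=200); s=st()
save('wrist','w9')
T=wcloud(np.load('pics/w9_d.npy'));W=T@np.array(s['eef_rot']).T+np.array(s['eef_pos'])
i=cv2.imread('pics/w9.png').astype(int);m=(i[...,2]-i[...,0]>80)&(i[...,1]-i[...,0]>60)&(abs(W[...,2]-94)<8)&(abs(W[...,0]-594)<60)&(abs(W[...,1])<80)
P=W[m];print(len(P),cv2.minAreaRect(P[:,:2].astype(np.float32)))
```

```text
t 23.4417 pos [469.8 140.1 279.5] q [0.11 0.01 1.71 0.   1.42 0.22] w 50.3 F [-0.4  0.1  0.5]
t 24.55 pos [593.8   2.5 230.2] q [-0.14  0.27  1.52  0.    1.35 -0.03] w 49.7 F [-0.1  0.5 -0.6]
1809 ((594.6610717773438, 1.0602874755859375), (98.87136840820312, 14.203195571899414), 84.39236450195312)
```

View pics/w9.png

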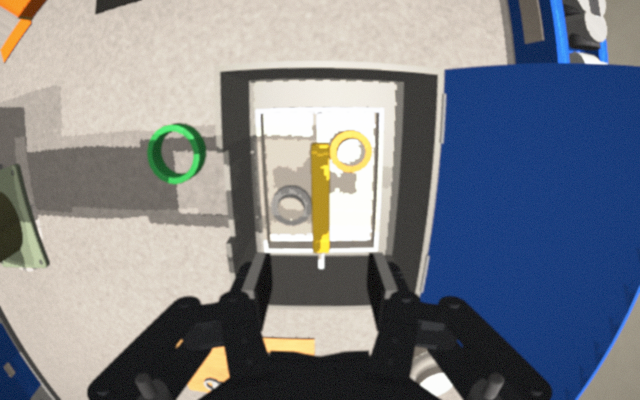

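Both cameras put the bar centre at about (594.4,1.5). It sits between the jaws at (320,200), so I'll grasp and lift.

Run:
```python
from h import *
B=np.array([594.5,1.4]);R=Rz(-0.1+np.pi/2)
print(ctrl.move_l(np.r_[B,120],R,vel=120,threshold=12))
print(ctrl.move_l(np.r_[B,92],vel=60,threshold=8)); st()
ctrl.gripper_to(5,force=110); st()
p=np.array(sensors.read_state()['eef_pos'])
ctrl.move_l(np.r_[B,110],vel=30); st()
save('side','s10');save('wrist','w10')
i=cv2.imread('pics/s10.png');cv2.imwrite('pics/s10c.png',np.hstack([cv2.resize(i[80:280,180:430],(400,320)),cv2.resize(cv2.imread('pics/w10.png'),(400,320))]))
```

```text
False
False
t 26.2833 pos [594.3   1.4  91.6] q [-0.14  0.43  1.62  0.    1.09 -0.04] w 49.8 F [-0.3  0.1  0.9]
t 26.7 pos [594.8   1.4  92.8] q [-0.14  0.43  1.62 -0.    1.09 -0.04] w 13.8 F [-1.1  1.   3.6]
t 27.45 pos [594.4   1.4 109.9] q [-0.14  0.4   1.61 -0.    1.12 -0.04] w 13.9 F [ 1.1  0.7 -5.5]
```

View pics/s10c.png

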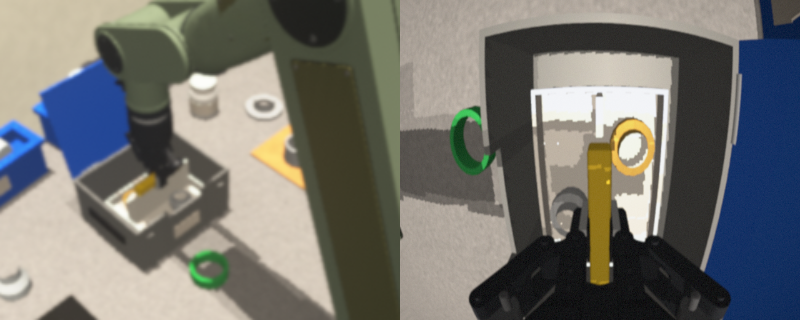

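Run:
```python
from h import *
B=np.array([594.5,1.4])
ctrl.move_l(np.r_[B,252],vel=60); ctrl.hold(0.5); s=st()
for n in('side','wrist','top'): save(n,n[0]+'11')
T=wcloud(np.load('pics/w11_d.npy'));W=T@np.array(s['eef_rot']).T+np.array(s['eef_pos'])
i=cv2.imread('pics/w11.png').astype(int);m=(i[...,2]-i[...,0]>80)&(i[...,1]-i[...,0]>60)&(T[...,2]<25)
P=W[m];print(len(P),P.mean(0),np.linalg.lstsq(np.c_[P[:,:2],np.ones(len(P))],P[:,2],rcond=None)[0])
# tray floor/rim white
m=(i.min(-1)>150)&(W[...,2]<250)&(W[...,2]>130);P=W[m];print(len(P),np.percentile(P[:,2],[5,50,95]))
i=cv2.imread('pics/s11.png');cv2.imwrite('pics/s11c.png',np.hstack([cv2.resize(i[60:260,180:430],(400,320)),cv2.resize(cv2.imread('pics/w11.png'),(400,320))]))
# side: whites
Ws=cloud('top',np.load('pics/t11_d.npy'));it=cv2.imread('pics/t11.png').astype(int)
im=it;b,g,r=[im[...,k] for k in range(3)];v,u=np.mgrid[0:400,0:640]
k=(u>165)&(u<240)&(v>155)&(v<260)
h=k&(r>90)&(r-b>50);print('handle',cv2.minAreaRect(Ws[h][:,:2].astype(np.float32)),np.median(Ws[h][:,2]))
bl=k&(it.min(-1)>140)&(u>195)&(u<220)&(v>170)&(v<212);print('blade',cv2.minAreaRect(Ws[bl][:,:2].astype(np.float32)),np.median(Ws[bl][:,2]))
```

```text
t 30.5667 pos [594.5   1.4 252. ] q [-0.14  0.25  1.5  -0.    1.39 -0.04] w 14.1 F [-0.2 -0.  -4.3]
5764 [596.0954151   14.14946065 252.94552367] [-1.80115749e-02 -1.37507110e-02  2.63876706e+02]
17207 [168.27435999 169.51260272 192.25238924]
handle ((412.6696472167969, 324.7450256347656), (19.529315948486328, 116.97007751464844), 83.35789489746094) nan
blade ((515.1180419921875, 312.8605651855469), (31.325881958007812, 91.26182556152344), 81.2764663696289) nan
```

View pics/s11c.png

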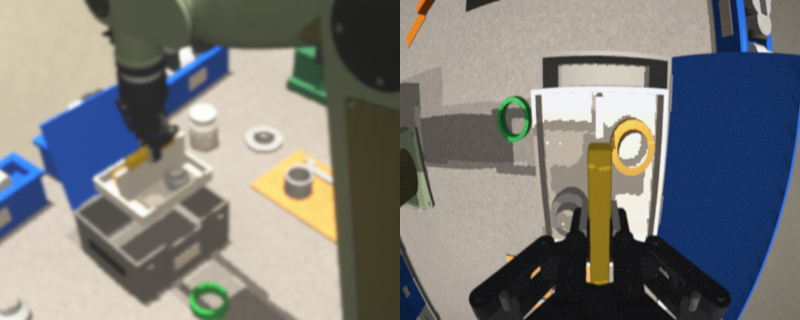

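View pics/t11.png

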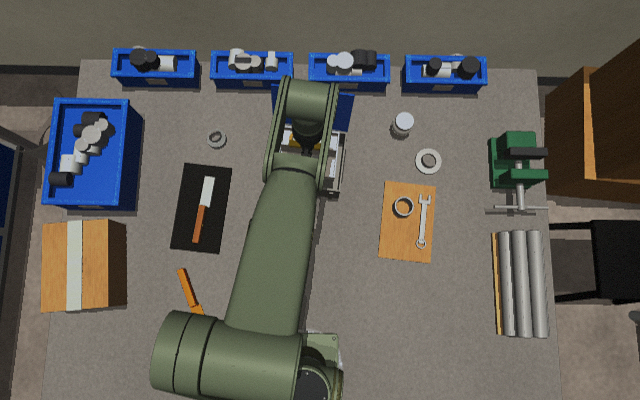

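The tray hangs level with both fittings in it: floor at z≈169, bar tilt about 0.02 rad. The knife is flat on the mat, the lid is leaning back and nothing else has moved. Handing in.

```bash
python3 -c "
from h import *
ctrl.finish_job(); st()"
```

```text
the job is handed in; nothing more can be done
the job is handed in; nothing more can be done
```

I opened the case with the knife, put the knife back on its mat, lifted the tray straight up by its yellow handle, and handed the job in while still holding it at about 31 s. No verdict was reported.

- **Lid:** the blade went about 49 mm into the slot, and levering left the lid at 1.79 rad, measured just after the blade was withdrawn. In the last pictures it was still leaning back; I did not measure it again.
- **Knife:** it lies flat on the mat, blade top at 6 mm and handle top at 37 mm, within about 2 mm of where it started. In the last top picture its height could not be read, because depth readings were missing, but its position there was unchanged.
- **Tray:** the bar centre is at about 245 mm, with the underside about 55 mm above the rim. The tilt is about 0.02 rad, and both fittings are visible in the tray. The wrist force of 4 to 5 N fits the tray's weight.
- **Other things:** the bystanders in view look unmoved in the last pictures. I did not measure their positions.

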